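Scan the slide, then close its hybridisation chamber on the dowels and hold it shut

TASK

Before its cover hides it, read the barcode label of the glass slide in the open chamber: take the scanner from its holder, keep it still for a second with its window pointing straight at the middle of the label from 5 to 10 cm away, and stand it back upright in its holder without dropping it. Then set the blue cover squarely on the chamber's two dowels, again without dropping it, and press it down against the sprung slide carrier until the two halves meet, firmly but not so hard that the glass could crack. Finish while still holding the pair pressed shut with the fingers, so that a clamp can be put on, and leave the slide box, timer, petri dish and black marker where they are.

Things in the scene. Friction and masses are not known exactly. Their poses are not given: they have to be found in the camera images.
- scanner_grip (a point): Grip point of the grey cordless stick scanner (150 mm long, about 0.15 kg), standing nose down in its holder: centre of the handle, 120 mm above the window and 30 mm below the top end. The handle, from 60 mm above the window to the top, is a bar 34 mm (x) by 26 mm (y): grasp across the 26 mm, from above. The round nose is 38 mm across. z points from the window up along the handle.
- scanner_window (a point): Centre of the scanner's window at its nose end (same axes as the scanner grip). It looks along -z of this frame, straight out of the nose; in the holder it rests on the holder's floor.
- holder_floor (a point): Centre of the inner floor of the scanner holder, a black weighted cup that does not move: floor 10 mm above the bench, rim 66 mm above the bench, inside 49 mm across (54 mm at the flared rim), foot 84 mm across. z is up.
- label (a point): Centre of the white barcode label (19 x 24 mm) on the top of the slide in the open chamber, facing up, 28 mm above the bench; it lies 27.5 mm from the chamber's centre along the chamber's -x, and moves with the slide carrier.
- chamber_seat (a point): Centre of the open chamber's flat top face (land), 24 mm above the bench. Grey metal body 126 (x) by 56 (y) mm, fixed. On its x axis, 53 mm either side of this point, stand two 7 mm steel dowels, 18 mm high above the land, the upper 8 mm tapered to a 2 mm tip. Between them the slide carrier with its black gasket (88 x 32 mm) stands 5 mm proud of the land. z is up.
- carrier (a joint): How far the sprung slide carrier is pressed down into the chamber: 0 = up, gasket 5 mm proud of the land; 0.005 m = fully down, gasket level with the land. The spring pushes up with about 4 N at 0 and 8 N at 0.005, so the cover's weight alone does not move it.
- cover_grip (a point): Centre of the black grip bar (50 x 16 mm, x by y; 28 mm high) on the blue cover, a loose 0.2 kg plate 126 (x) by 56 (y) by 10 mm lying underside down. It is 24 mm above the underside, 14 mm below the bar's top. Grasp across the 16 mm from above. Two 8.5 mm chamfered bores lie on x, 53 mm either side; fits either way round. Closed, this point is 24 mm above chamber_seat.
- scanner: The whole scanner; its origin is the centre of the window.
- cover: The whole cover; its origin is the centre of its underside.
- chamber: The whole chamber with the slide carrier; its origin is on the bench under its centre.
- slides: Bystander: green and white card box of slides, 35 x 86 x 29 mm; origin at the centre of its underside.
- lab_timer: Bystander: white lab timer, 28 x 66 x 58 mm; origin at the centre of its underside.
- petri: Bystander: small lidded petri dish, 58 mm across, 15 mm high; origin at the centre of its underside.
- pen: Bystander: black marker lying on the bench, 124 mm long; origin at the centre of its underside.
Things that resemble listed ones, but are neither listed nor needed, are in the scene too. There is more than one size of the cover; the job needs the larger.

How it is judged:
By the outcome, as a careful person would: the job done as asked, in the order asked, and still so for the second after the job is handed in, while the arm keeps its last pose, push and grip.
It also fails if it takes over 69 s, if anything falls off the work surface, if the arm or the gripper's body presses on something with over 40 N, if the wrist force passes 120 N, or if a joint passes its speed limit or range.

ROBOT

A 7-joint arm with a two-finger parallel gripper is mounted at the origin on a cart in front of the work surface, level with it; the furniture and walls round the work are solid. World frame = base frame: x ahead of the robot, y to its left, z up, the work surface at z = 0. Lengths are in m, angles in rad, forces in N, time in s.
With the tool pointing down it reaches from about 0.35 to 0.9 m from the base axis. Payload 8.1 kg.
Tool frame: the origin (TCP) lies on the mounting face of the last link; the fingertips stand 173 mm ahead of it and the grasp point (between the pads) lies 155 mm ahead of it; z points along the fingers, y is the direction in which the jaws open and shut (so a half turn about z gives the same grasp; the last joint's range is limited). The gripper opens to 85 mm and grips with 20 to 120 N. Pads are 22 mm wide; open, the fingers measure 114 mm over their backs; the gripper's body (76 mm by 85 mm) begins 54 mm behind the grasp point. The pads swing forward as they close: fully open they stand 13 mm farther back than shut.
Start: joints at [-1.446, 0.434, 0.025, 1.573, -0.012, 1.134, -0.075], TCP at [0.141, 0.609, 0.405] pointing down, gripper open.
Joint ranges: [-2.62, 2.62], [-0.44, 2.09], [-1.27, 1.32], [0.08, 2.57], [-1.32, 4.46], [0.12, 2], [-2.74, 2.74]. Speed limits (rad/s): [2.22, 2.22, 3.01, 3.01, 3.14, 3.14, 3.14].

INTERFACE

Orientations are given as a unit quaternion [x, y, z, w].
In Python, from station import r, jaws, kinematics, sensors, viewer, job gives the robot as it stands. The module is installed in compiled form; this text tells all that it offers. Calls block until the motion is done:
- r.movep(position, orientation): joint-space move of the TCP to a pose.
- r.move_l(position, rotation=None, speed=0.15, f_stop=None): straight line of the TCP; rotation=None keeps the orientation; speed is the mean speed in m/s. With f_stop (N) it stops when the force on the tool has changed by that much, and returns True; else False.
- r.set_joints(angles): joint-space move.
- jaws.move_gripper(opening, effort=None): opening from 0.0 (shut) to 1.0 (fully open); effort is the grip in N (None keeps the last); returns when the fingers have stopped.
- r.sleep(seconds).
- kinematics.inverse_kinematics(position, orientation): joint angles nearest the present ones, or None.
- sensors.observe(): the state.
- viewer.get_image(name): name is "side" or "top"; returns (picture, depth): 384x512x3 uint8, red, green, blue; 384x512 float32, m along the optical axis (not along the pixel's ray), 0 where there is no reading.
- viewer.calibration(name): a dict with "fov_y" (degrees; the focal length in pixels is half the picture's height over the tangent of half this angle, whatever the lens; pixels are square), "cx", "cy" (the principal point, pixels), "k1" (the pictures are not rectified: a ray, as slopes to the right and down, at radius r is drawn at 1 + k1 r^2 times it, then the intrinsics apply), "xyz" and "orientation" of the camera in the world. Camera axes: x right, y up, looking along -z (the intrinsics and any distortion apply to the point x, -y, -z); pixel columns grow to the right and rows downward; lengths in m; the calibration is good to about 2 mm. A picture is of the moment at which its call begins. calibration takes no time and is no camera call.
A pose or a line that the arm cannot do raises r.PlanningError and nothing moves.
- job.job_done(): hands the job in, once; it reports no verdict.
The state is a dict: "t": time; "joint_pos": joint angles; "qvel": joint speeds; "joint_efforts": joint torques, N m; "ee_pos": TCP position; "orientation": TCP orientation; "contact_force": force on the tool from outside, world axes, zero at the start; "ft_torque": the same for the moment, N m; "opening": opening from 0.0 (shut) to 1.0 (fully open).
Only numpy, scipy, OpenCV 4.12 (cv2) and the standard library are available. Lean on these libraries where they do the work, as an engineer would, in place of code of your own. Each camera call takes 0.05 s, during which the arm holds its last target.

## Working session

There is one attempt and no reset: what is moved stays moved. The work goes in short steps, each a Python script; the robot and the scene stay as the last script left them, time stands still between calls to the robot, and variables do not carry over. Pictures are saved under pics/ and viewed, and the job is handed in when it is done.

```bash
mkdir -p pics; ls
cat > h.py <<'E'
import numpy as np, cv2
from scipy.spatial.transform import Rotation as R
from station import r, jaws, kinematics, sensors, viewer, job
def grab(n,tag):
    im,d=viewer.get_image(n); cv2.imwrite(f'pics/{tag}.png',im[:,:,::-1]); np.save(f'pics/{tag}.npy',d); return im,d
def K(n):
    c=viewer.calibration(n); f=192/np.tan(np.radians(c['fov_y'])/2); return c,f
def ray(n,u,v):
    c,f=K(n); x=(u-c['cx'])/f; y=(v-c['cy'])/f; rd=np.hypot(x,y); s=rd
    for _ in range(30): s=rd/(1+c['k1']*s*s)
    k=s/rd if rd>0 else 1
    d=R.from_quat(c['orientation']).apply([x*k,-y*k,-1]); return np.array(c['xyz']),d
def atz(n,u,v,z):
    o,d=ray(n,u,v); return o+d*(z-o[2])/d[2]
def dep(n,u,v,D):
    o,d=ray(n,u,v); return o+d*D
def proj(n,p):
    c,f=K(n); q=R.from_quat(c['orientation']).inv().apply(np.array(p)-c['xyz']); x=q[0]/-q[2]; y=-q[1]/-q[2]
    k=1+c['k1']*(x*x+y*y); return c['cx']+f*x*k, c['cy']+f*y*k
def crop(tag,u0,v0,w,h,s,out):
    im=cv2.imread(f'pics/{tag}.png')[v0:v0+h,u0:u0+w]; cv2.imwrite(f'pics/{out}.png',cv2.resize(im,None,fx=s,fy=s,interpolation=cv2.INTER_CUBIC))
def st():
    s=sensors.observe(); print('t',round(s['t'],2),'pos',np.round(s['ee_pos'],4),'q',np.round(s['orientation'],4),'F',np.round(s['contact_force'],2),'T',np.round(s['ft_torque'],2),'op',round(s['opening'],3)); return s
E
python3 - <<'E'
from h import *
st()
for n in('side','top'):
    grab(n,n+'0'); print(viewer.calibration(n))
E
```

```text
pics
t 0.0 pos [0.1411 0.6086 0.4039] q [ 1.137e-01  9.935e-01 -8.000e-04  0.000e+00] F [0.29 0.4  0.58] T [ 0.03 -0.    0.06] op 1.002
{'fov_y': 50.25737905350975, 'cx': 254.21725974576347, 'cy': 192.07602778653433, 'k1': -0.02916503490133617, 'xyz': array([ 0.32084461, -0.90425122,  0.71176476]), 'orientation': array([ 0.4595445 , -0.07708205, -0.13686523,  0.87415394])}
{'fov_y': 43.8747107743139, 'cx': 262.79222090938447, 'cy': 196.4174368156113, 'k1': -0.005330959698801703, 'xyz': array([ 0.39281677, -0.09198775,  1.16940671]), 'orientation': array([ 0.05809627, -0.06003933, -0.70360477,  0.70566311])}
```

View pics/top0.png

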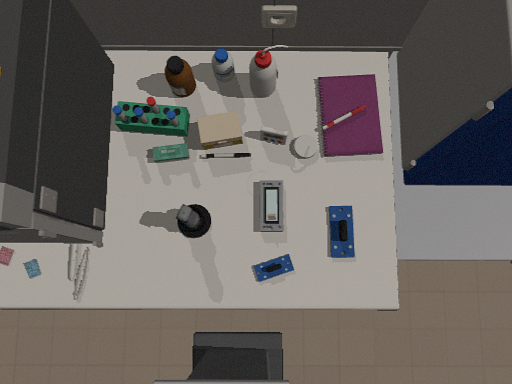

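View pics/side0.png

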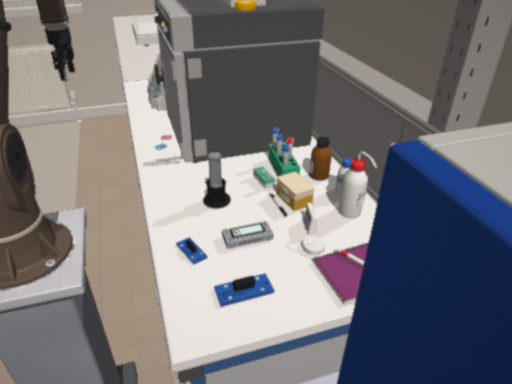

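The top view shows +x up and +y left. The scanner in its holder is at about (193,220), the chamber at (271,206), the large cover at (342,231), and a smaller decoy cover at (273,268). I'll enlarge these.

Run:
```python
from h import *
crop('top0',240,165,120,90,6,'c_top1')
crop('top0',150,180,90,70,8,'c_top2')
crop('side0',190,140,120,170,4,'c_side1')
```

```text
(no output)
```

View pics/c_top1.png

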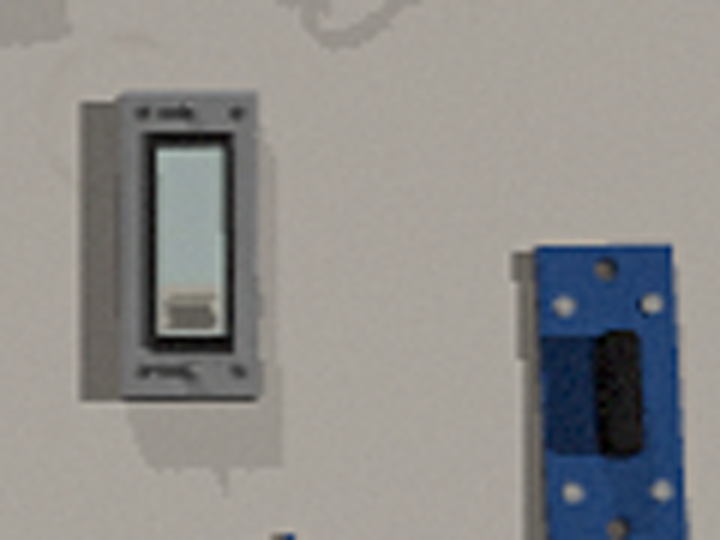

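View pics/c_top2.png

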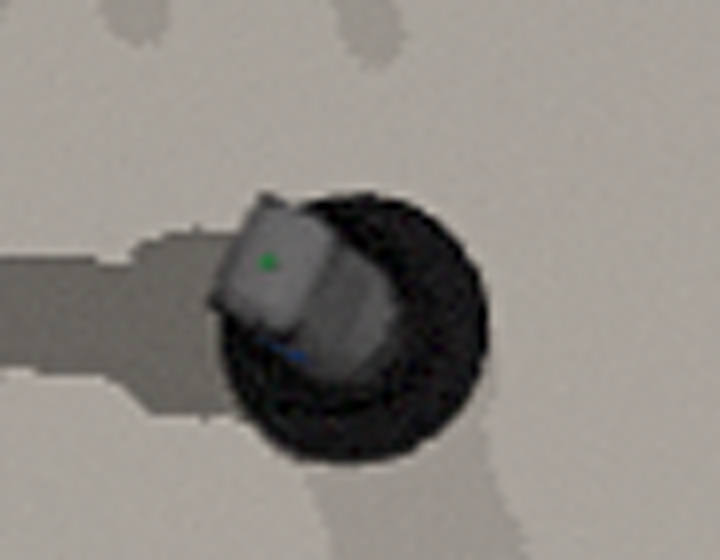

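View pics/c_side1.png

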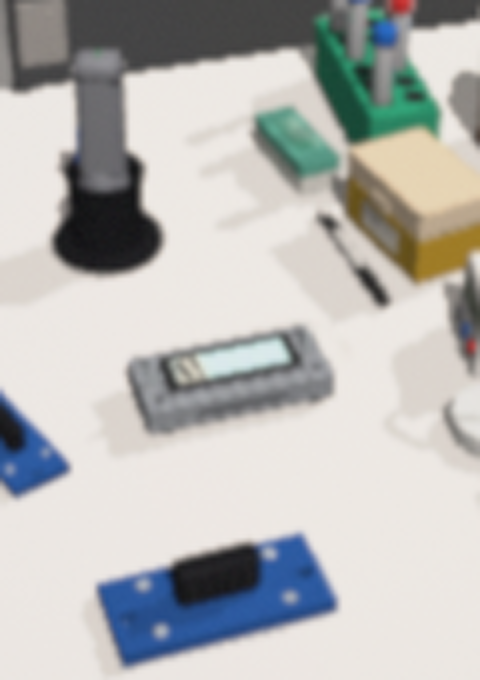

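Run:
```python
from h import *
def c1(x,y,z): return atz('top',240+(x+.5)/6-.5,165+(y+.5)/6-.5,z)
for p in [(120,92),(257,92),(257,398),(120,400)]: print('ch',np.round(c1(*p,.024),4))
for p in [(142,113),(237,113),(237,372),(142,370)]: print('?',np.round(c1(*p,.024),4))
print('label?',c1(190,312,.028))
for p in [(565,306),(652,304),(572,492),(662,490),(605,270),(617,529)]: print('cov',np.round(c1(*p,.010),4))
for p in [(598,332),(635,332),(642,452),(605,452)]: print('bar',np.round(c1(*p,.038),4))
def c2(x,y,z): return atz('top',150+(x+.5)/8-.5,180+(y+.5)/8-.5,z)
print('scanner top',[np.round(c2(*p,.16),4) for p in [(265,200),(335,235),(292,332),(213,300)]])
for p in [(222,330),(488,330),(355,465)]: print('foot',np.round(c2(*p,0.0),4))
print(atz('top',262.8,196.4,0))
crop('top0',310,200,60,60,10,'c_top3')
crop('side0',195,145,50,70,10,'c_side2')
crop('top0',150,180,90,70,8,'c_top2')
# depth map around scanner
D=np.load('pics/top0.npy'); 
pts=np.array([dep('top',u,v,D[v,u]) for v in range(195,245) for u in range(170,220) if D[v,u]>0])
for lo,hi in[(.15,.17),(.055,.075)]:
    m=(pts[:,2]>lo)&(pts[:,2]<hi); print(lo,m.sum(),pts[m].mean(0),pts[m].min(0),pts[m].max(0))
    if lo>.1: print(np.round(np.array(cv2.boxPoints(cv2.minAreaRect((pts[m][:,:2]*1000).astype(np.float32)))),1))
```

```text
ch [ 0.6272 -0.0869  0.024 ]
ch [ 0.6274 -0.1429  0.024 ]
ch [ 0.5021 -0.1424  0.024 ]
ch [ 0.5012 -0.0874  0.024 ]
? [ 0.6185 -0.0959  0.024 ]
? [ 0.6186 -0.1347  0.024 ]
? [ 0.5126 -0.1344  0.024 ]
? [ 0.5133 -0.0962  0.024 ]
label? [ 0.53629238 -0.11540065  0.028     ]
cov [ 0.5415 -0.269   0.01  ]
cov [ 0.5424 -0.3046  0.01  ]
cov [ 0.4658 -0.2702  0.01  ]
cov [ 0.4667 -0.3066  0.01  ]
cov [ 0.5564 -0.2857  0.01  ]
cov [ 0.4509 -0.288   0.01  ]
bar [ 0.5275 -0.2776  0.038 ]
bar [ 0.5275 -0.2924  0.038 ]
bar [ 0.4798 -0.2939  0.038 ]
bar [ 0.4798 -0.2793  0.038 ]
scanner top [array([0.545 , 0.0769, 0.16  ]), array([0.5356, 0.0579, 0.16  ]), array([0.5095, 0.0686, 0.16  ]), array([0.518 , 0.0899, 0.16  ])]
foot [0.5286 0.1156 0.    ]
foot [0.5289 0.0337 0.    ]
foot [0.4871 0.0736 0.    ]
[ 0.59031019 -0.09496612  0.        ]
0.15 173 [0.52754289 0.07487439 0.15738782] [0.51079661 0.05984941 0.15015042] [0.54515878 0.08963405 0.16275735]
[[508.   69.4]
 [539.3  57.6]
 [548.3  81.4]
 [517.   93.2]]
0.055 151 [0.52369074 0.06855446 0.06340455] [0.49923782 0.04575903 0.05543937] [0.55668433 0.10252566 0.07351681]
```

View pics/c_top3.png

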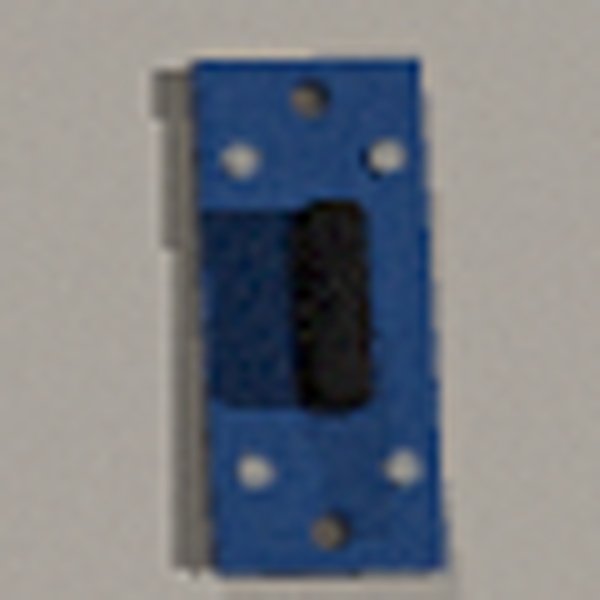

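View pics/c_side2.png

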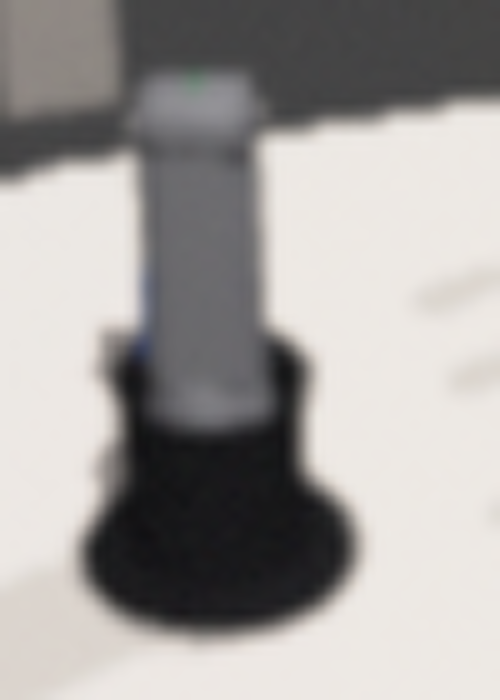

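Run:
```python
from h import *
D=np.load('pics/top0.npy')
for v in range(20,300,25):
    print(v,[tuple(np.round(dep('top',u,v,D[v,u]),2)) for u in (5,40,70,90,100,108,112)])
print('right',[tuple(np.round(dep('top',u,v,D[v,u]),2)) for u,v in [(410,20),(410,150),(450,80),(420,200),(480,220)]])
print(proj('top',[0,0,0]))
def q_down(th): # tool z down, tool y at angle th (world)
    y=np.array([np.cos(th),np.sin(th),0]); z=np.array([0,0,-1.]); x=np.cross(y,z); return R.from_matrix(np.c_[x,y,z]).as_quat()
for name,p,th in [('sc',[.5275,.0745,.285],np.radians(69.)),('sc',[.5275,.0745,.285],np.radians(69.-180)),('sc up',[.5275,.0745,.40],np.radians(69.)),('sc up',[.5275,.0745,.40],np.radians(-111)),('cov',[.504,-.287,.2],np.pi/2),('cov',[.504,-.287,.2],-np.pi/2),('ch',[.565,-.115,.3],np.pi/2)]:
    print(name,round(np.degrees(th)),np.round(kinematics.inverse_kinematics(p,q_down(th)),3))
s=sensors.observe(); print(R.from_quat(s['orientation']).as_matrix().round(2))
```

```text
20 [(np.float64(0.79), np.float64(0.31), np.float64(0.48)), (np.float64(0.82), np.float64(0.29), np.float64(0.42)), (np.float64(0.89), np.float64(0.29), np.float64(0.3)), (np.float64(0.98), np.float64(0.31), np.float64(0.14)), (np.float64(0.98), np.float64(0.29), np.float64(0.14)), (np.float64(0.98), np.float64(0.27), np.float64(0.14)), (np.float64(0.98), np.float64(0.26), np.float64(0.14))]
45 [(np.float64(0.75), np.float64(0.31), np.float64(0.48)), (np.float64(0.78), np.float64(0.29), np.float64(0.41)), (np.float64(0.85), np.float64(0.29), np.float64(0.29)), (np.float64(0.9), np.float64(0.29), np.float64(0.19)), (np.float64(0.93), np.float64(0.29), np.float64(0.12)), (np.float64(0.98), np.float64(0.3), np.float64(0.02)), (np.float64(0.98), np.float64(0.29), np.float64(0.02))]
70 [(np.float64(0.7), np.float64(0.3), np.float64(0.48)), (np.float64(0.74), np.float64(0.29), np.float64(0.4)), (np.float64(0.79), np.float64(0.29), np.float64(0.28)), (np.float64(0.84), np.float64(0.29), np.float64(0.17)), (np.float64(0.87), np.float64(0.29), np.float64(0.11)), (np.float64(0.9), np.float64(0
[... 3764 characters left out ...]
4(0.8), np.float64(-0.49), np.float64(0.22)), (np.float64(0.61), np.float64(-0.54), np.float64(-0.16)), (np.float64(0.55), np.float64(-0.71), np.float64(-0.16))]
(np.float64(220.5449475696453), np.float64(451.0353775906075))
sc 69 [-0.536  0.439  0.399  1.962 -0.235  0.786  1.2  ]
sc -111 [-0.988  0.685  1.153  1.993 -0.766  0.986 -1.388]
sc up 69 [-0.657  0.306  0.54   1.837 -0.18   1.047  1.158]
sc up -111 [-1.047  0.474  1.166  1.862 -0.483  1.129 -1.642]
cov 90 [ 0.009  0.679  0.616  1.918 -0.578  0.727  2.536]
cov -90 [-0.258  0.929  1.14   1.938 -1.029  1.016 -0.194]
ch 90 [-0.316  0.515  0.608  1.852 -0.371  0.889  2.039]
[[-0.97  0.23 -0.  ]
 [ 0.23  0.97 -0.  ]
 [-0.   -0.   -1.  ]]
```

```bash
cat >> h.py <<'E'
def q_down(thdeg):
    th=np.radians(thdeg); y=np.array([np.cos(th),np.sin(th),0]); z=np.array([0,0,-1.]); x=np.cross(y,z); return R.from_matrix(np.c_[x,y,z]).as_quat()
E
python3 - <<'E'
from h import *
s=sensors.observe()
q=kinematics.inverse_kinematics([.097,.42,.42],s['orientation']); print(np.round(q,3))
r.set_joints(q); st()
q=np.array(q); q2=q.copy(); q2[0]+=np.radians(69); q2[6]=1.02
r.set_joints(q2); s=st(); y=R.from_quat(s['orientation']).as_matrix()[:,1]; print(np.degrees(np.arctan2(y[1],y[0])), np.round(s['joint_pos'],3))
print(np.round(kinematics.inverse_kinematics([.5275,.0745,.40],q_down(69)),3))
grab('top','top1');grab('side','side1')
E
```

```text
[-1.466  0.104 -0.002  1.991  0.     1.048 -0.125]
t 0.9 pos [0.0971 0.4205 0.4204] q [ 0.1137  0.9935  0.     -0.    ] F [0.89 0.21 0.49] T [0.   0.01 0.01] op 0.998
t 2.67 pos [0.4269 0.061  0.4199] q [ 1.421e-01  9.898e-01 -1.000e-04 -8.000e-04] F [-0.21  0.18 -0.88] T [-0.04  0.01  0.02] op 1.0
73.65613690824367 [-0.263  0.105 -0.003  1.991 -0.     1.047  1.019]
[-0.261  0.29   0.026  1.806 -0.009  1.046  0.972]
```

Run:
```python
from h import *
r.movep([.5275,.0745,.38],q_down(69)); st()
r.move_l([.5275,.0745,.285],speed=.12); st()
grab('top','top2');grab('side','side2')
crop('side2',150,60,130,160,4,'c2')
```

```text
t 3.29 pos [0.5277 0.0752 0.3791] q [ 1.817e-01  9.834e-01 -3.000e-04 -9.000e-04] F [-0.29 -0.29  0.24] T [ 0.03  0.02 -0.04] op 1.003
t 4.23 pos [0.5277 0.0745 0.2858] q [1.822e-01 9.833e-01 3.000e-04 6.000e-04] F [-0.27 -0.06  0.78] T [-0.04  0.01  0.01] op 1.002
```

View pics/c2.png

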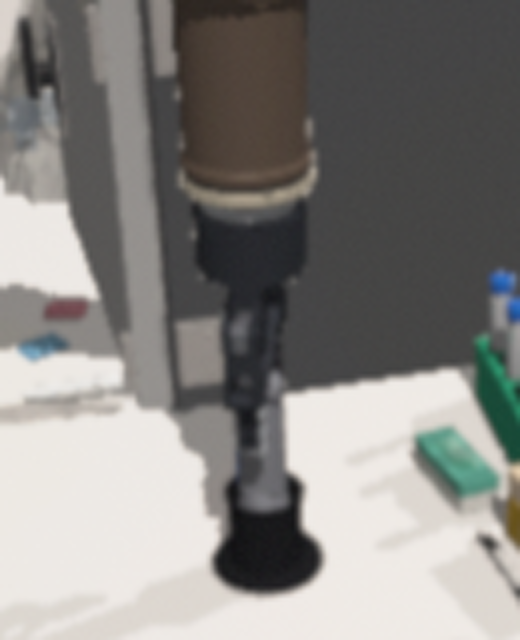

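View pics/top2.png

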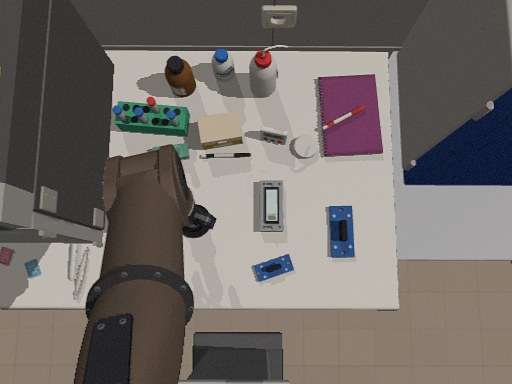

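Run:
```python
from h import *
c=np.array([.5277,.0745]); j=np.array([np.cos(np.radians(69)),np.sin(np.radians(69))])
def P(p):
    u,v=proj('side',p); print(np.round([(u-150)*4,(v-60)*4],0))
for z in(.16,.13,.09): P([*c,z])
for s in(-1,1):
  for z in (.125,.16): P([*(c+s*.0475*j),z])
crop('side2',190,110,50,80,9,'c3')
D=np.load('pics/side2.npy')
for u,v in [(210,160),(211,158),(215,172),(216,175),(218,160)]: print(u,v,np.round(dep('side',u,v,D[v,u]),4))
```

```text
[255. 371.]
[257. 409.]
[260. 457.]
[248. 450.]
[246. 406.]
[266. 382.]
[264. 339.]
210 160 [0.503  0.0097 0.1771]
211 158 [0.5064 0.0121 0.1811]
215 172 [0.5176 0.0243 0.1291]
216 175 [0.5268 0.0562 0.0988]
218 160 [0.5352 0.0589 0.1445]
```

View pics/c3.png

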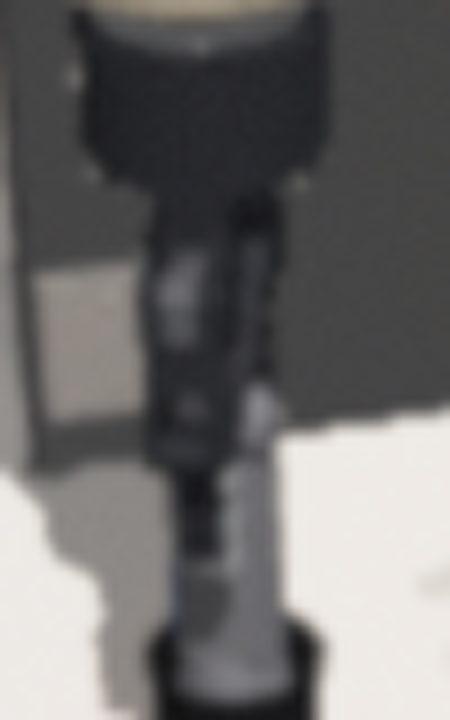

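Side view: the near fingertip at c3 (200,550) is where I projected it, so the gripper straddles the handle. Next I grip, lift and check the pose.

Run:
```python
from h import *
jaws.move_gripper(0.0,45); st()
r.move_l([.5277,.0745,.392],speed=.12); st()
r.move_l([.537,-.115,.380],speed=.16); st()
grab('top','top3');grab('side','side3')
crop('side3',200,100,110,150,5,'c4'); crop('top3',200,150,110,100,6,'c5')
```

```text
t 4.91 pos [0.5276 0.0745 0.2851] q [1.823e-01 9.832e-01 1.000e-04 1.000e-04] F [0.25 0.69 1.99] T [-0.05 -0.    0.01] op 0.3
t 5.95 pos [0.5274 0.0744 0.3912] q [ 1.822e-01  9.833e-01 -3.000e-04 -7.000e-04] F [ 0.18 -0.14 -1.21] T [-0.    0.01  0.01] op 0.303
t 7.29 pos [ 0.5371 -0.1139  0.38  ] q [ 1.815e-01  9.834e-01  3.000e-04 -1.000e-04] F [-0.13  0.59 -1.37] T [-0.03 -0.    0.  ] op 0.3
```

View pics/c4.png

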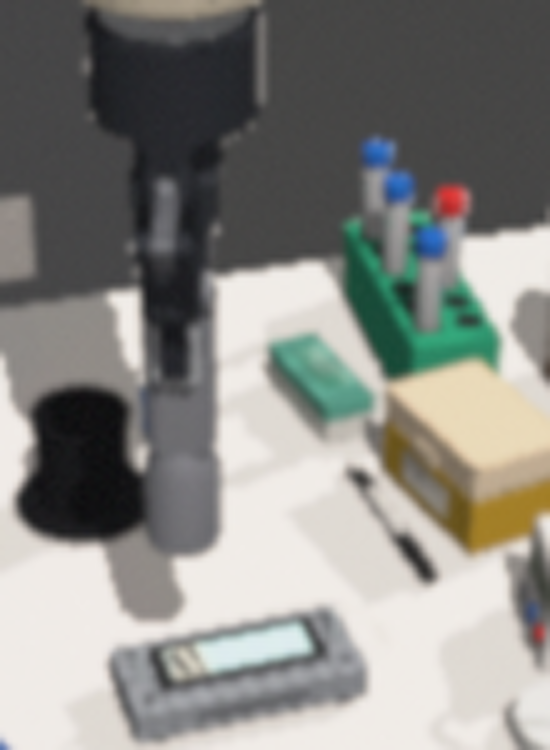

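View pics/c5.png

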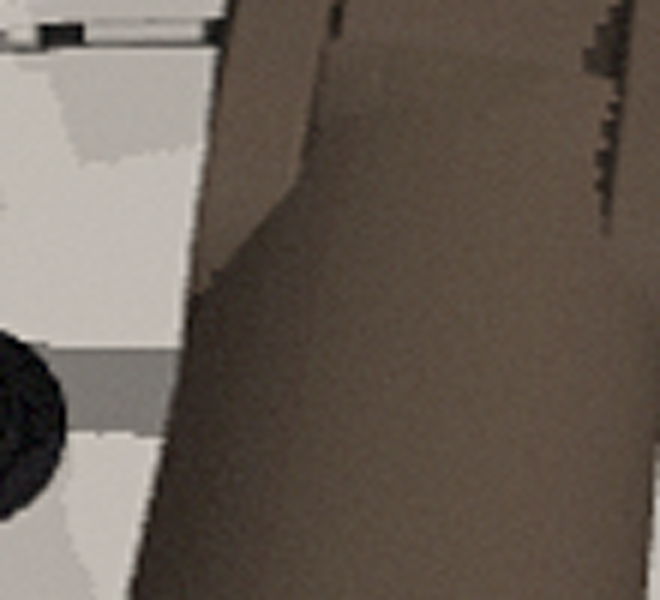

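Run:
```python
from h import *
def P(p):
    u,v=proj('side',p); print(np.round([(u-200)*5,(v-100)*5],1))
for z in (.105,.125,.145,.18): P([.5371,-.1145,z])
r_=np.array([.98,-.2,0])*.019
P(np.array([.5371,-.1145,.125])-r_);P(np.array([.5371,-.1145,.125])+r_)
P([.5371,-.1139-.019,.105]); print('label');P([.537,-.115,.028])
im=cv2.imread('pics/side3.png').astype(int)
for v in (187,190,195,200,205): print(v,im[v,225:250].mean(1).round().astype(int))
```

```text
[181.  535.3]
[180.4 502.6]
[179.7 469.2]
[178.5 408.8]
[141.7 504.9]
[218.9 500.4]
[191.4 556.7]
label
[183.5 655.3]
187 [ 90 128 135 121  98  94 102 109 110 110 109 110 110 109 110 109 111 133
 187 229 236 236 236 234 231]
190 [ 89 138 178 195 154 103  94 105 108 111 114 116 115 111 107 104 108 136
 189 227 235 236 236 236 236]
195 [ 19  26  42  62  77  89  99 106 111 117 121 122 124 123 121 120 119 120
 142 184 214 219 218 217 218]
200 [ 20  19  23  40  65  85  96 103 109 111 115 117 118 118 117 115 114 117
 146 198 230 235 236 236 236]
205 [ 40  60  81  95  87  86  95 102 106 110 113 114 115 116 114 113 109 113
 141 195 230 235 236 236 236]
```

The scanner nose is centred at c4 x≈181 with its bottom at y≈555, as projected (180.4, 556.7), and it sits above the label at about (184,660). Hold still, then return it.

Run:
```python
from h import *
r.move_l([.537,-.115,.380],speed=.05)
r.sleep(1.6); st()
r.move_l([.5280,.0745,.392],speed=.16); r.sleep(.2); st()
grab('side','side4'); crop('side4',180,100,90,120,5,'c6')
```

```text
t 9.24 pos [ 0.537 -0.115  0.38 ] q [ 0.1822  0.9833 -0.     -0.    ] F [-0.94  1.76 -1.37] T [-0.04 -0.04  0.04] op 0.303
t 10.78 pos [0.5281 0.0738 0.392 ] q [ 1.828e-01  9.831e-01 -1.000e-04 -0.000e+00] F [-0.03 -0.1  -1.63] T [-0.02  0.    0.01] op 0.3
```

View pics/c6.png

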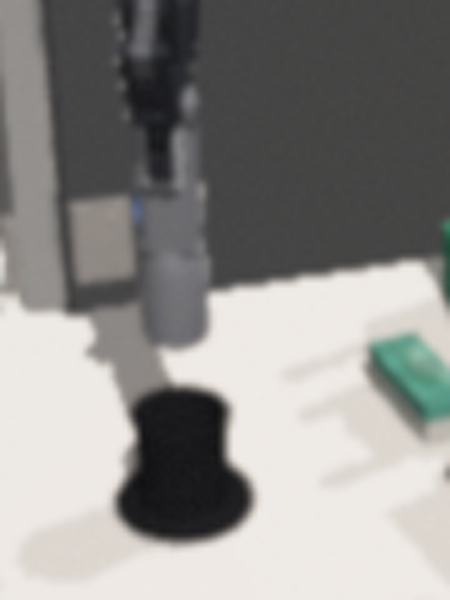

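Run:
```python
from h import *
print(r.move_l([.528,.0745,.300],speed=.1,f_stop=6)); st()
print(r.move_l([.528,.0745,.282],speed=.03,f_stop=4)); st()
```

```text
False
t 11.9 pos [0.5283 0.0745 0.3006] q [1.823e-01 9.833e-01 2.000e-04 5.000e-04] F [ 0.26 -0.38 -1.57] T [-0.01  0.01  0.01] op 0.298
True
t 12.41 pos [0.5281 0.0746 0.285 ] q [1.823e-01 9.832e-01 1.000e-04 1.000e-04] F [0.69 0.36 2.57] T [ 0.07 -0.13  0.  ] op 0.301
```

Floor contact came at the same height as the pickup. Release, rise and check.

Run:
```python
from h import *
jaws.move_gripper(1.0); 
r.move_l([.528,.0745,.395],speed=.15); st()
s=sensors.observe()
r.movep([.504,-.287,.33],q_down(90)); s=st(); print(np.round(s['joint_pos'],3))
grab('side','side5'); grab('top','top5'); crop('side5',180,130,130,180,4,'c7');crop('top5',240,165,120,90,6,'c8'); crop('top5',150,180,90,70,8,'c9')
```

```text
t 13.9 pos [0.5276 0.0744 0.3942] q [ 1.822e-01  9.833e-01 -5.000e-04 -1.200e-03] F [-0.08  0.22 -1.11] T [ 0.03 -0.05  0.  ] op 1.001
t 15.28 pos [ 0.5046 -0.2857  0.3299] q [-7.e-04  1.e+00  4.e-04  0.e+00] F [ 0.78  0.2  -0.24] T [-0.03 -0.    0.05] op 0.999
[ 0.338  0.433  0.118  1.785 -0.063  0.927  2.055]
```

View pics/c7.png

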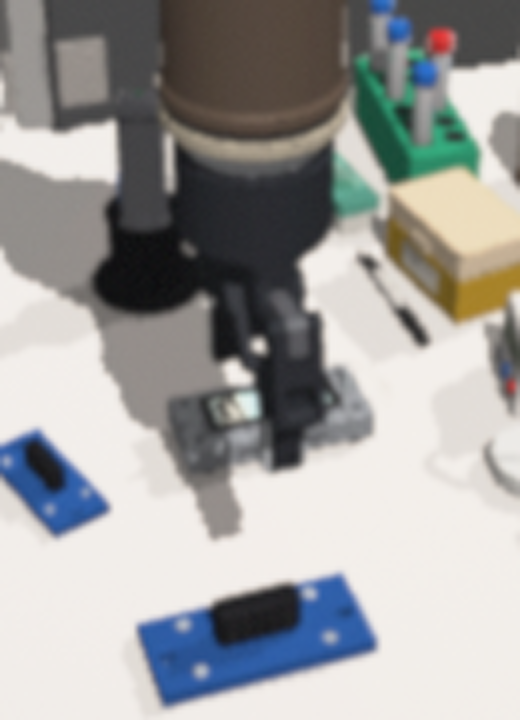

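View pics/c8.png

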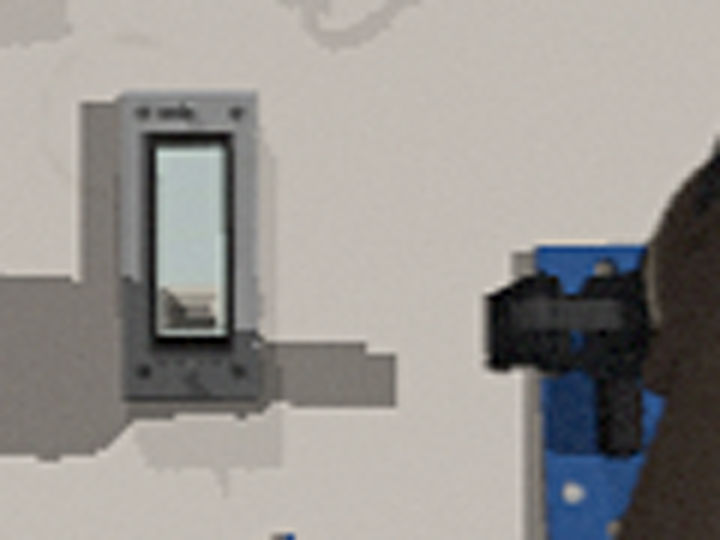

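View pics/c9.png

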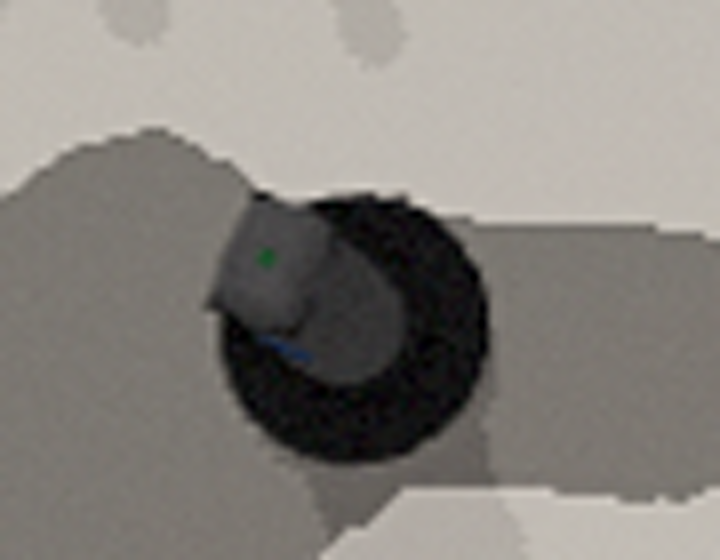

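Side and top views show the scanner upright in its cup, with its top's green dot at (267,257) as before, and the cover undisturbed. Next is the cover grasp, with the fingertips kept just above the plate top.

Run:
```python
from h import *
jaws.move_gripper(0.55,60)
r.move_l([.504,-.287,.225],q_down(91.3),speed=.15)
print(r.move_l([.504,-.287,.187],speed=.06,f_stop=5)); st()
grab('side','side6'); crop('side6',180,220,110,90,6,'c10'); grab('top','top6'); crop('top6',310,190,70,80,7,'c11')
```

```text
False
t 17.48 pos [ 0.5041 -0.2871  0.187 ] q [-0.0113  0.9999 -0.      0.    ] F [0.34 0.12 0.59] T [ 0.04 -0.    0.  ] op 0.551
```

View pics/c10.png

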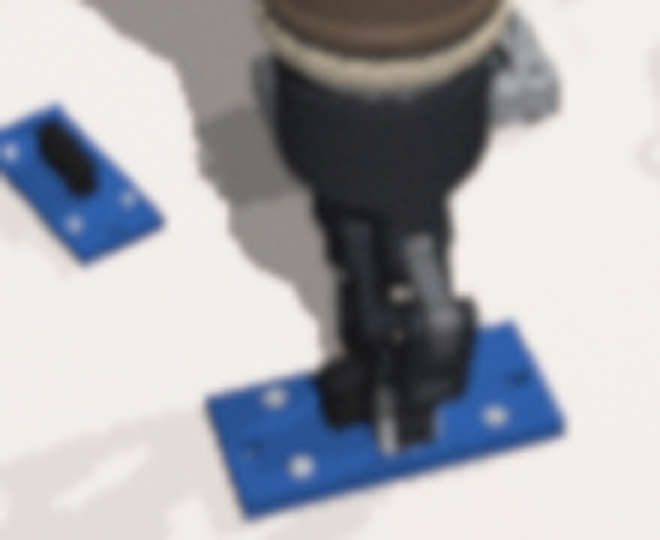

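View pics/c11.png

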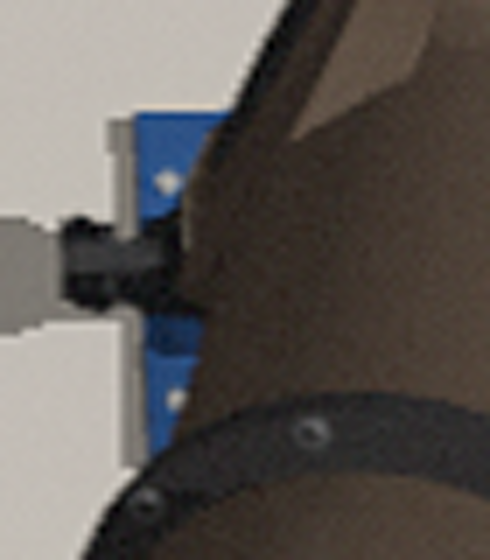

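Run:
```python
from h import *
jaws.move_gripper(0.0,60); st()
grab('side','side7'); crop('side7',180,220,110,90,6,'c12')
a=cv2.imread('pics/side6.png').astype(int);b=cv2.imread('pics/side7.png').astype(int)
# cover corner region shift by phase correlation on left part
for nm,(u0,v0,w,h) in {'L':(212,280,24,28),'R':(258,270,20,26)}.items():
    ga=a[v0:v0+h,u0:u0+w].mean(2).astype(np.float32);gb=b[v0:v0+h,u0:u0+w].mean(2).astype(np.float32)
    print(nm,cv2.phaseCorrelate(ga,gb,cv2.createHanningWindow((w,h),cv2.CV_32F)))
r.move_l([.504,-.287,.207],speed=.06); st()
```

```text
t 17.96 pos [ 0.5042 -0.2872  0.1875] q [-1.130e-02  9.999e-01 -2.000e-04  4.000e-04] F [-1.39 -0.12  5.69] T [ 0.01  0.16 -0.02] op 0.172
L ((-0.20085619152606782, -0.6631188075163799), 0.8959225714206696)
R ((-0.004459248890178458, -0.09755080046092601), 1.0953466088683517)
t 18.49 pos [ 0.5041 -0.287   0.2074] q [-1.140e-02  9.999e-01 -1.000e-04  3.000e-04] F [ 0.49  0.28 -2.3 ] T [0.01 0.04 0.01] op 0.173
```

View pics/c12.png

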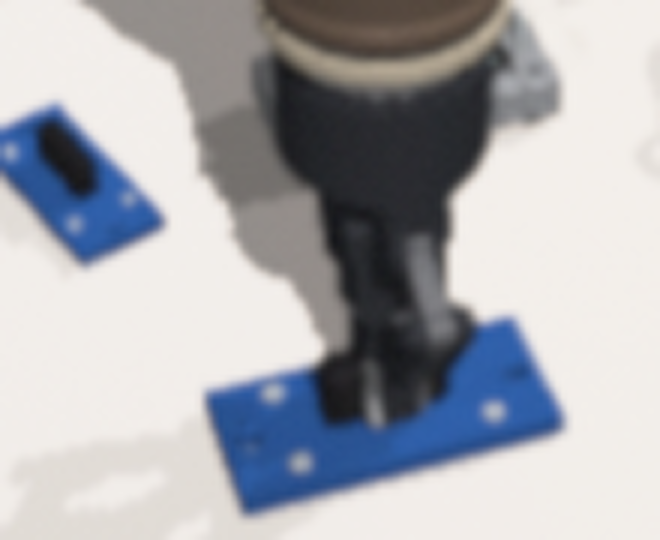

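Run:
```python
from h import *
r.move_l([.504,-.287,.255],q_down(90.5),speed=.12)
r.move_l([.5645,-.115,.250],q_down(90),speed=.15); r.sleep(.3); st()
grab('side','side8'); crop('side8',200,180,110,90,7,'c13'); grab('top','top8'); crop('top8',230,150,100,100,6,'c14')
crop('side0',200,180,110,90,7,'c15')
```

```text
t 20.71 pos [ 0.5644 -0.1155  0.25  ] q [ 4.e-04  1.e+00 -1.e-04  0.e+00] F [-1.06 -0.02 -3.01] T [-0.04 -0.02 -0.04] op 0.175
```

View pics/c13.png

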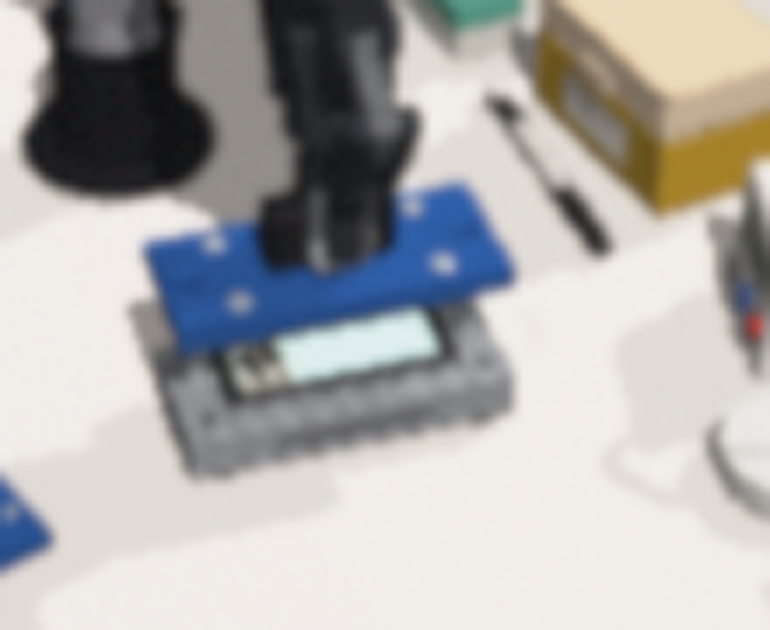

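View pics/c14.png

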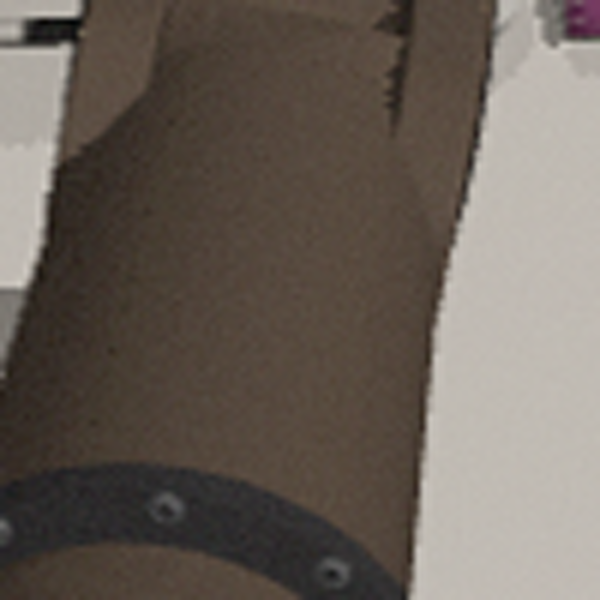

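View pics/c15.png

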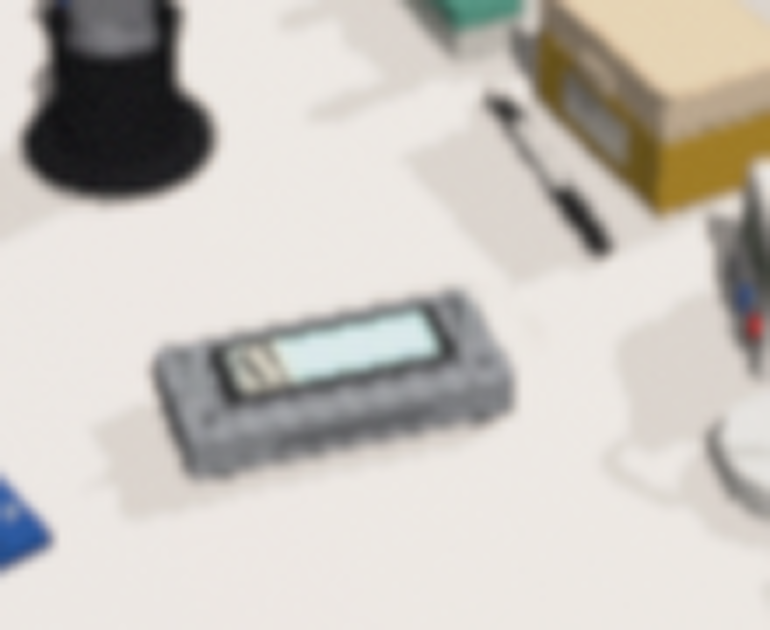

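Run:
```python
from h import *
def c(x,y,z): return atz('side',200+(x+.5)/7-.5,180+(y+.5)/7-.5,z)
def rep(n,pts,z):
    P=np.array([c(*p,z) for p in pts]); print(n,np.round(P[:,:2],4).tolist(),'mean',np.round(P.mean(0)[:2],4))
rep('screws',[(215,242),(414,205),(240,301),(444,263)],.073)
rep('cover corners top',[(145,243),(466,183),(515,268),(182,338)],.073)
rep('gasket',[(232,405),(462,360),(437,297),(212,347)],.029)
rep('land',[(200,432),(513,372),(462,290),(158,352)],.024)
print('predicted for chamber (.5645,-.115):')
for p in [(-.063,-.028),(.063,-.028),(.063,.028),(-.063,.028)]:
    u,v=proj('side',[.5645+p[0],-.115+p[1],.024]); print(np.round([(u+.5-200)*7-.5,(v+.5-180)*7-.5],0))
print('cover pred')
for p in [(-.063,.028),(.063,.028),(.063,-.028),(-.063,-.028)]:
    u,v=proj('side',[.5644+p[0],-.1155+p[1],.073]); print(np.round([(u+.5-200)*7-.5,(v+.5-180)*7-.5],0))
```

```text
screws [[0.5257, -0.0975], [0.6023, -0.0979], [0.5251, -0.1333], [0.6015, -0.1343]] mean [ 0.5636 -0.1157]
cover corners top [[0.5012, -0.0905], [0.6253, -0.0906], [0.625, -0.1447], [0.5002, -0.1471]] mean [ 0.5629 -0.1182]
gasket [[0.5201, -0.1373], [0.6081, -0.1383], [0.6114, -0.1003], [0.5219, -0.1034]] mean [ 0.5654 -0.1198]
land [[0.5066, -0.1425], [0.626, -0.1449], [0.6241, -0.0932], [0.5033, -0.0943]] mean [ 0.565  -0.1187]
predicted for chamber (.5645,-.115):
[187. 436.]
[515. 368.]
[465. 279.]
[148. 341.]
cover pred
[144. 238.]
[468. 177.]
[520. 265.]
[183. 331.]
```

Run:
```python
from h import *
x,y=.5652,-.117
r.move_l([x,y,.232],speed=.08); r.sleep(.2); st()
for z in (.227,.224,.221):
    print(z,r.move_l([x,y,z],speed=.03,f_stop=4)); st()
```

```text
t 21.38 pos [ 0.5653 -0.117   0.2322] q [-0.e+00  1.e+00 -0.e+00  2.e-04] F [ 0.51 -0.35 -1.85] T [ 0.03 -0.02 -0.  ] op 0.17
0.227 False
t 21.7 pos [ 0.5651 -0.1169  0.2268] q [-0.e+00  1.e+00  0.e+00 -2.e-04] F [-0.26  1.   -2.32] T [-0.02 -0.02  0.  ] op 0.174
0.224 False
t 21.95 pos [ 0.5651 -0.117   0.2238] q [-0.e+00  1.e+00  0.e+00 -2.e-04] F [-0.97  0.33 -2.64] T [ 0.01  0.01 -0.01] op 0.17
0.221 False
t 22.2 pos [ 0.5652 -0.117   0.2208] q [ 0.  1. -0. -0.] F [-0.25 -0.91 -2.1 ] T [-0.07 -0.04  0.  ] op 0.174
```

Run:
```python
from h import *
x,y=.5652,-.117
for z in (.219,.2175,.2165):
    h=r.move_l([x,y,z],speed=.02,f_stop=3); r.sleep(.15); print(z,h); st()
    if h: break
grab('side','side9'); crop('side9',200,180,110,90,7,'c16')
```

```text
0.219 False
t 22.6 pos [ 0.5652 -0.1171  0.219 ] q [ 0.  1. -0.  0.] F [ 0.45 -0.23 -2.67] T [-0.07 -0.11  0.07] op 0.176
0.2175 False
t 23.0 pos [ 0.5652 -0.117   0.2175] q [ 0.  1. -0.  0.] F [ 1.47 -0.15 -3.55] T [-0.19 -0.23  0.07] op 0.172
0.2165 False
t 23.4 pos [ 0.5653 -0.117   0.2166] q [-0.e+00  1.e+00 -0.e+00  1.e-04] F [ 0.48 -1.27 -1.55] T [-0.16 -0.17  0.04] op 0.173
```

View pics/c16.png

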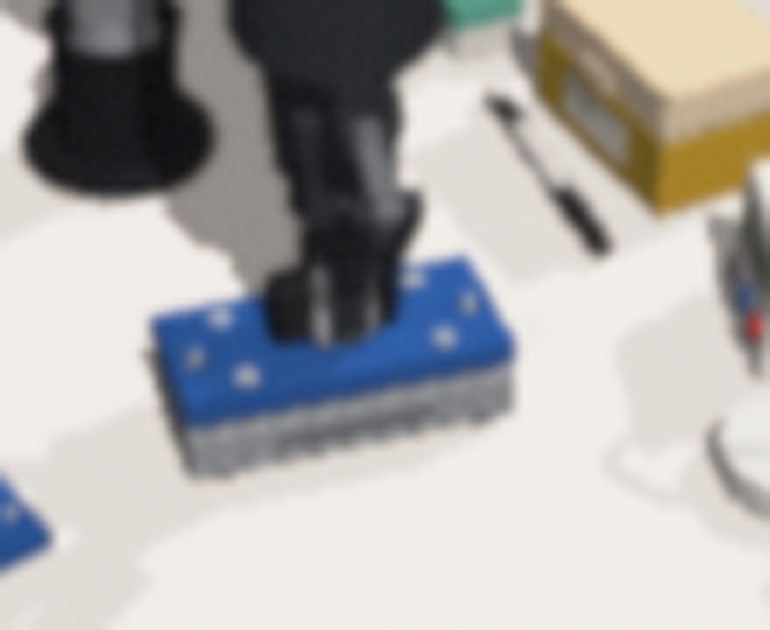

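Side view: both dowels show inside their bores, at c16 (193,360) and (467,305), and the cover is square over the body. Now press down gently.

Run:
```python
from h import *
x,y=.5652,-.117
for z in (.2145,.2130,.2120,.2112):
    h=r.move_l([x,y,z],speed=.015,f_stop=14); r.sleep(.15); print(z,h); st()
    if h: break
```

```text
0.2145 False
t 23.88 pos [ 0.5653 -0.117   0.2146] q [ 0.e+00  1.e+00 -0.e+00  1.e-04] F [ 0.06 -0.19  3.1 ] T [-0.11  0.03  0.07] op 0.175
0.213 False
t 24.28 pos [ 0.5653 -0.117   0.213 ] q [-0.e+00  1.e+00 -0.e+00  1.e-04] F [-0.64 -0.71  3.66] T [-0.16  0.01  0.13] op 0.173
0.212 False
t 24.68 pos [ 0.5653 -0.117   0.2121] q [ 0.e+00  1.e+00 -0.e+00  1.e-04] F [-0.12 -0.38  4.67] T [-0.14  0.05  0.03] op 0.172
0.2112 False
t 25.08 pos [ 0.5652 -0.117   0.2115] q [0.e+00 1.e+00 0.e+00 2.e-04] F [-2.46 -0.51  7.67] T [-0.1   0.3   0.03] op 0.175
```

Run:
```python
from h import *
x,y=.5652,-.117
for i in range(10):
    z=.2109-.0003*i
    h=r.move_l([x,y,z],speed=.01,f_stop=12); r.sleep(.2); print(round(z,4),h); s=st()
    F=np.mean([sensors.observe()['contact_force'][2] for _ in range(3)])
    if h or F>15: break
```

```text
0.2109 False
t 25.53 pos [ 0.5652 -0.117   0.2115] q [0.e+00 1.e+00 0.e+00 2.e-04] F [-1.72 -0.44 11.1 ] T [0.   0.56 0.05] op 0.175
0.2106 False
t 25.98 pos [ 0.5652 -0.1171  0.2115] q [1.e-04 1.e+00 0.e+00 2.e-04] F [-4.3  -0.15 14.76] T [-0.01  0.84  0.06] op 0.173
0.2103 False
t 26.43 pos [ 0.5652 -0.117   0.2115] q [0.e+00 1.e+00 0.e+00 3.e-04] F [-5.82  0.33 18.23] T [0.06 1.05 0.01] op 0.175
```

Run:
```python
from h import *
r.move_l([.5648,-.117,.2102],speed=.01); r.sleep(.4); st()
grab('side','side10'); crop('side10',215,210,70,60,11,'c17'); grab('top','top10')
```

```text
t 27.08 pos [ 0.5651 -0.117   0.2114] q [1.e-04 1.e+00 0.e+00 6.e-04] F [-4.01  0.33 18.73] T [0.07 0.86 0.1 ] op 0.174
```

View pics/c17.png

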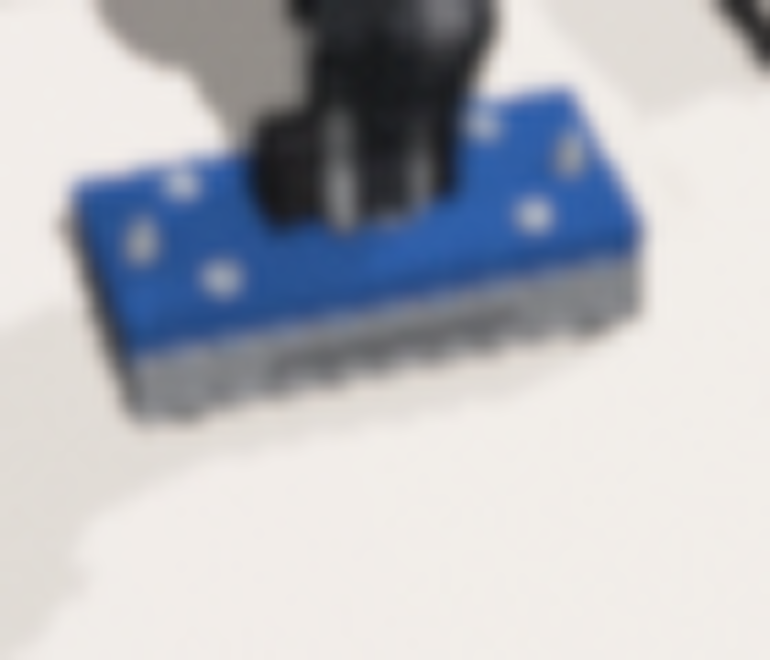

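View pics/top10.png

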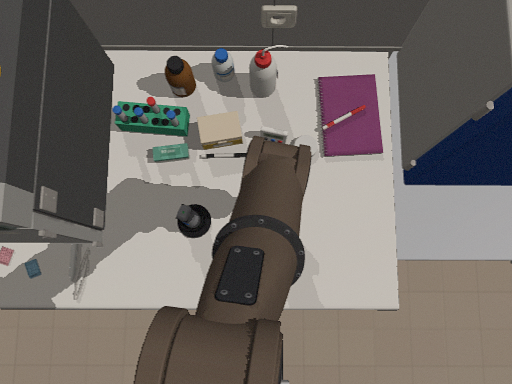

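View pics/side10.png

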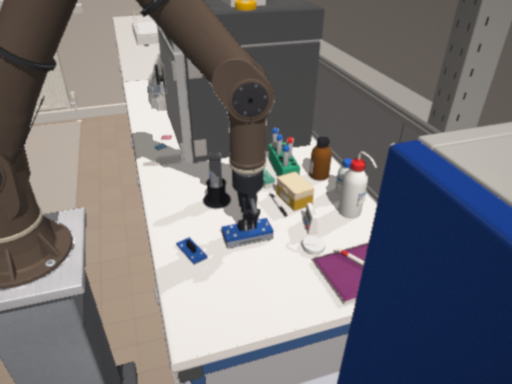

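Run:
```python
from h import *
r.move_l([.5646,-.117,.2098],speed=.01); r.sleep(.5); st(); r.sleep(.8); s=st()
grab('side','side11'); job.job_done()
```

```text
t 27.93 pos [ 0.565  -0.117   0.2115] q [1.e-04 1.e+00 0.e+00 9.e-04] F [-4.96  1.31 20.91] T [0.14 1.09 0.07] op 0.178
t 28.73 pos [ 0.565  -0.117   0.2114] q [0.e+00 1.e+00 0.e+00 9.e-04] F [-4.73  0.41 22.17] T [0.15 1.05 0.03] op 0.172
the job is handed in; nothing more can be done
```

I finished the job and handed it in at about 29 s, with the gripper still holding the cover pressed shut on the chamber. No verdict is reported.

- **Scan:** I held the scanner still for 1.6 s, pointing straight down over the middle of the label at a window distance of about 7.5 cm. The camera view agreed with its planned position to within about 1 mm.
- **Scanner return:** It met the holder floor at the same height it was picked up from. The top and side pictures show it standing upright in the cup.
- **Cover:** I gripped the larger cover by its bar and lowered it with almost no sideways force. Both dowels show through their bores. It came to a hard stop at a tool height of 0.2115 m, which is 24 mm above its height on the bench, as expected for fully closed.
- **Final push:** It was steady at about 21–22 N measured, plus about 2 N of cover weight. The spring takes about 8 N of that.
- **Bystanders:** I saw no change in the slide box, timer or marker in the last pictures. The arm hid most of the petri dish from the top camera, but the side view shows it in place.

**Checks that disagreed:**
- The two cameras differed by about 2–3 mm on the chamber's y position. I used a value in between, and the cover went onto the dowels without trouble.
- About 5 N of sideways force along x, with a 1 Nm moment, remained under the final push. Shifting the tool target by up to 0.6 mm did not remove it.

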